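# Shut the gas cock that was left open

### The arm

A 6-joint arm with a two-finger parallel gripper is mounted at the origin on a cart in front of the work surface, level with it; the furniture and walls round the work are solid. World frame = base frame: x ahead of the robot, y to its left, z up, the work surface at z = 0. Lengths are in m, angles in degrees, forces in N, time in s.
With the tool pointing down it reaches from about 0.3 to 0.875 m from the base axis. Payload 6.4 kg.
Tool frame: the origin (TCP) lies at the very end of the fingers, on their centre line; the grasp point (between the pads) lies 19 mm behind it (grip_depth is the distance from the TCP to the grasp point, in m); z points along the fingers, y is the direction in which the jaws open and shut (so a half turn about z gives the same grasp; the last joint's range is limited). The gripper opens to 88 mm and grips with 3 to 60 N. Pads are 18 mm wide; open, the fingers measure 123 mm over their backs; the gripper's body (75 mm by 187 mm) begins 45 mm behind the grasp point.
Start: joints at [55.789, 10.359, 92.074, -0, 77.567, -11.82], TCP at [0.219, 0.532, 0.239] pointing down, gripper open.
Joint ranges: [-171.53, 171.53], [-51.25, 118.39], [17.06, 147.69], [-65.23, 245.23], [0, 150.52], [-178.68, 178.68]. Speed limits (degrees/s): [147.25, 147.25, 172.46, 180, 180, 180].

### API

Orientations are given as [roll, pitch, yaw] about the fixed x, y, z axes, in that order (R = Rz(yaw) Ry(pitch) Rx(roll)).
In Python, from bench import move_ptp, servo_line, move_j, set_gripper, hold, ik, sense, capture, get_calibration, IKError, finish_job, find_in, grip_depth gives the robot as it stands. Calls block until the motion is done:
- move_ptp(position, orientation): joint-space move of the TCP to a pose.
- servo_line(position, rot=None, velocity=0.15): straight line of the TCP; rot=None keeps the orientation; velocity is the mean speed in m/s.
- move_j(angles): joint-space move.
- set_gripper(opening): finger opening in m; the grip force is fixed at half the most; returns when the fingers have stopped.
- hold(seconds).
- ik(position, orientation): joint angles nearest the present ones, or None.
- sense(): the state.
- capture(name): name is "side" or "top" or "wrist"; returns the picture (400x640x3 uint8, red, green, blue); there is no depth.
- get_calibration(name): a dict with "fov_y" (degrees; the focal length in pixels is half the picture's height over the tangent of half this angle, whatever the lens; pixels are square), "cx", "cy" (the principal point, pixels), "rvec" (rotation vector, rad) and "tvec" (3), from world to camera coordinates, as OpenCV has them. Camera axes: x right, y down, z forward; pixel columns grow to the right and rows downward; lengths in m; the calibration is good to about 2 mm. A picture is of the moment at which its call begins: read the wrist's pose just before it. get_calibration takes no time and is no camera call; for the wrist camera it gives the pose at the moment of the call.
A pose or a line that the arm cannot do raises IKError and nothing moves.
- finish_job(): hands the job in, once; it reports no verdict.
Trained networks look in the newest picture that a camera, given by its name, has taken for a name from the list of things; names that differ only in an ending like _2 or _b are one class to them, and where a whole thing is asked for, a point or a joint stands for the part that bears it (a point fixed in the world has none). Each returns a list of dicts, best first, with "conf" (0 to 1); they miss things now and then, are a little off and sometimes report something else, mostly with a low value. They report only what shows in the picture. A call takes as long as a camera call.
- find_in(camera, thing): "box" ([centre column, centre row, width, height] in pixels, round what is visible of it).
The state is a dict: "t": time; "joints": joint angles; "qvel": joint speeds; "tau": joint torques, N m; "tool_pos": TCP position; "tool_rot": TCP orientation; "wrist_force": force on the tool from outside, world axes, zero at the start; "moment": the same for the moment, N m; "finger_gap": finger opening in m.
Only numpy, scipy, OpenCV 4.12 (cv2) and the standard library are available. Lean on these libraries where they do the work, as an engineer would, in place of code of your own. Each camera call takes 0.05 s, during which the arm holds its last target. There are 200 camera calls.

### The job

Two gas cocks stand on the bench, and before the spirit lamp is lit the gas must be off. One cock still has its lever pointing along (or nearly along) its copper pipe, so it is open: turn that lever a quarter turn clockwise, seen from above, until it meets its stop square across the pipe, and let go of it. Leave the other cock, whose lever already lies across its pipe, shut as it is.

Things in the scene. Friction and masses are not known exactly. Their poses are not given: they have to be found in the camera images.
- cock_a: Gas cock left open, fixed, right or left of the vice. Steel foot 136x56x8 mm; 15 mm copper pipe along body x, its top 64 mm above the bench; brass ball valve in its middle (within 36 mm of the axis, 73 mm high; neck 19 mm wide, 82 mm high); lever on top. Origin: centre of the foot's underside, on the lever's vertical turning axis; z up, only x, y and yaw vary.
- lever_a (a joint): Its lever, rad. 0 open (points along body -x, over the pipe), grows clockwise from above to 1.571 shut, hard stop (along body +y): it points at body yaw + pi - value. Starts 0 to 0.3. Black sleeve 14 mm wide, 30 to 80 mm from the axis, underside 82 mm, top 94 mm above the bench; axis nut 95 mm high. Turns at 0.15 N m (3 N at mid sleeve), stays where left, no spring.
- cock_b: The other gas cock, fixed on the other side of the vice, the same in form, size and frame; its lever already lies across its pipe (shut) and is to be left so.
- lever_b (a joint): Angle of the other cock's lever, rad, counted in the same way (0 along the pipe, 1.571 across it, shut). Starts shut, 1.5 to 1.571.

How it is judged:
By the outcome, as a careful person would: the job done as asked, in the order asked, and still so for the second after the job is handed in, with the robot touching nothing.
It also fails if it takes over 32 s, if anything falls off the work surface, if the arm or the gripper's body presses on something with over 40 N, if the wrist force passes 120 N, or if a joint passes its speed limit or range.

## Working session

There is one attempt and no reset: what is moved stays moved. The work goes in short steps, each a Python script; the robot and the scene stay as the last script left them, time stands still between calls to the robot, and variables do not carry over. Pictures are saved under pics/ and viewed, about 8 in all and at most 12, crops included, and the job is handed in when it is done.

```bash
mkdir -p pics
python3 - <<'E'
from bench import *
import cv2
for n in ("top","side"):
    im=capture(n); cv2.imwrite(f"pics/{n}0.png",im[...,::-1])
    print(n,get_calibration(n))
    for th in ("cock_a","lever_a"):
        print(th,[(round(d["conf"],2),[round(float(v)) for v in d["box"]]) for d in find_in(n,th)])
print(sense()["t"])
E
```

```text
top {'fov_y': 51.26362855416739, 'cx': 321.54648381613066, 'cy': 200.76344125794327, 'rvec': array([ 2.18838958, -2.17174703,  0.14678495]), 'tvec': array([0.10702869, 0.54726925, 0.81669466])}
cock_a [(0.87, [210, 202, 68, 68]), (0.72, [386, 205, 57, 68])]
lever_a [(0.64, [200, 198, 46, 10]), (0.62, [400, 217, 23, 48])]
side {'fov_y': 53.54815884798093, 'cx': 320.67774383368464, 'cy': 202.53500652713356, 'rvec': array([ 2.0142147 , -0.43829036,  0.28161993]), 'tvec': array([-0.43322824,  0.18274658,  0.55611479])}
cock_a [(0.87, [293, 167, 54, 52]), (0.56, [361, 240, 59, 68])]
lever_a [(0.89, [347, 216, 38, 23])]
0.3
```

View pics/top0.png

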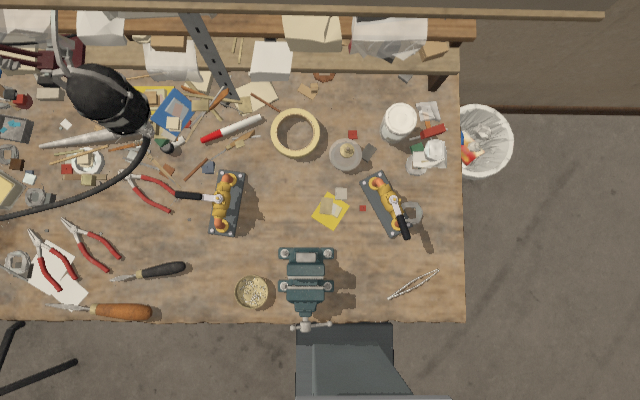

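View pics/side0.png

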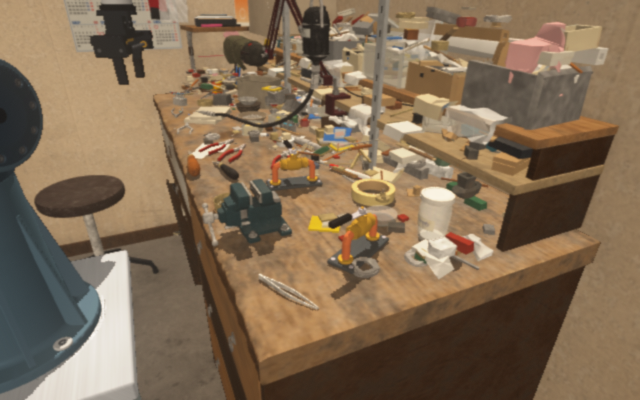

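The left cock at (226,203) has its lever across the pipe, so it is shut. The right cock at (386,204) has its lever near along the pipe, pointing towards the robot, so that one is cock_a. Next I'll zoom in and compute positions.

```bash
cat > h.py <<'E'
from bench import *
import cv2, numpy as np
def ray(cal,u,v,z,h=400):
    f=h/2/np.tan(np.radians(cal["fov_y"]/2)); R=cv2.Rodrigues(np.array(cal["rvec"]))[0]; C=-R.T@np.array(cal["tvec"])
    d=R.T@np.array([(u-cal["cx"])/f,(v-cal["cy"])/f,1]); return C+d*(z-C[2])/d[2]
def proj(cal,P,h=400):
    f=h/2/np.tan(np.radians(cal["fov_y"]/2)); R=cv2.Rodrigues(np.array(cal["rvec"]))[0]; p=R@np.array(P)+cal["tvec"]
    return np.array([cal["cx"]+f*p[0]/p[2],cal["cy"]+f*p[1]/p[2]])
E
python3 - <<'E'
from h import *
im=cv2.imread("pics/top0.png"); c=im[160:250,340:440]
cv2.imwrite("pics/c.png",cv2.resize(c,None,fx=6,fy=6,interpolation=cv2.INTER_CUBIC))
cal=get_calibration("top")
for u,v,z in [(393,200,.095),(405,237,.09),(226,203,0.09),(305,250,0.05)]: print(u,v,ray(cal,u,v,z).round(3))
E
```

```text
393 200 [ 0.542 -0.021  0.095]
405 237 [ 0.473 -0.043  0.09 ]
226 203 [0.534 0.291 0.09 ]
305 250 [0.447 0.143 0.05 ]
```

View pics/c.png

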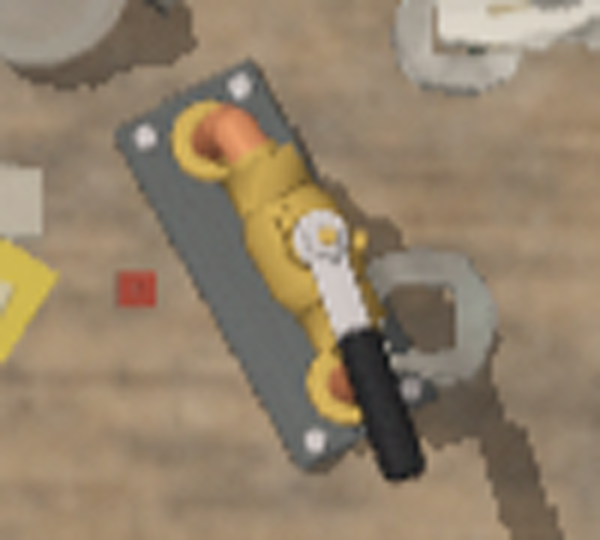

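Run:
```python
from h import *
cal=get_calibration("top")
g=lambda x,y,z:ray(cal,340+(x+.5)/6-.5,160+(y+.5)/6-.5,z)
n=g(325,236,.095); e=g(405,472,.09); m=g(362,340,.094)
c=[g(118,137,.008),g(252,62,.008),g(305,468,.008)]
mid=(c[1]+c[2])/2
a=lambda v:np.degrees(np.arctan2(v[1],v[0]))
ax=c[2]-c[0]
print("nut",n,"footmid",mid,"len",np.linalg.norm(ax),np.linalg.norm(c[1]-c[0]))
print("lever len",np.linalg.norm((e-n)[:2]),"lever ang",a(e-n),"pipe ang",a(ax))
s=sense(); print(s["tool_rot"],s["t"])
L=a(e-n)
for yaw in (L+90,L-90,L-90+360):
  for dd in (0,-45,-95):
    t=np.radians(L+dd); p=n+.057*np.array([np.cos(t),np.sin(t),0]); p[2]=.078
    print(yaw,dd,np.round(ik(p,[180,0,yaw+dd]),0) if ik(p,[180,0,yaw+dd]) is not None else None)
```

```text
nut [ 0.54395247 -0.02214102  0.095     ] footmid [ 0.54409131 -0.02342763  0.008     ] len 0.13105027264165986 0.0542650592556708
lever len 0.07732543101481043 lever ang -161.02608519146804 pipe ang -150.72650475817767
[-1.79967343e+02 -7.92457538e-03  1.57611566e+02] 0.3
-71.02608519146804 0 [-19.  12. 111.  -0.  57. 142.]
-71.02608519146804 -45 [ -13.   12.  111.   -0.   57. -167.]
-71.02608519146804 -95 [  -9.   17.  105.    0.   58. -113.]
-251.02608519146804 0 [-19.  12. 111.   0.  57. -38.]
-251.02608519146804 -45 [-13.  12. 111.  -0.  57.  13.]
-251.02608519146804 -95 [ -9.  17. 105.  -0.  58.  67.]
108.97391480853196 0 [-19.  12. 111.   0.  57. -38.]
108.97391480853196 -45 [-13.  12. 111.  -0.  57.  13.]
108.97391480853196 -95 [ -9.  17. 105.  -0.  58.  67.]
```

Run:
```python
from h import *
ct,cs=get_calibration("top"),get_calibration("side")
im=cv2.imread("pics/side0.png")
for z in (.05,.09,.13,.15):
    p=ray(ct,346,150,z); q=proj(cs,p); print(z,p.round(3),q.round(0)); cv2.circle(im,tuple(int(v) for v in q.round()),1,(0,0,255),-1)
s1=cv2.resize(im[130:300,230:480],None,fx=3,fy=3); 
move_ptp([0.50,-0.035,0.22],[180,0,-161])
set_gripper(0.036)
cal=get_calibration("wrist"); w=capture("wrist")[...,::-1]
np.save("wcal.npy",cal,allow_pickle=True)
cv2.imwrite("pics/s1.png",s1); cv2.imwrite("pics/w1.png",w)
s=sense(); print(s["joints"],s["tool_pos"],s["t"],s["finger_gap"])
n=np.array([.544,-.0221,.095]);print(proj(cal,n))
for L in (-161,):
  t=np.radians(L);print(proj(cal,n+.08*np.array([np.cos(t),np.sin(t),0])-[0,0,.003]))
```

```text
0.05 [0.647 0.064 0.05 ] [381. 199.]
0.09 [0.637 0.067 0.09 ] [378. 181.]
0.13 [0.628 0.071 0.13 ] [375. 163.]
0.15 [0.623 0.072 0.15 ] [373. 154.]
[-1.76003156e+01  1.86196237e+00  1.03636578e+02 -6.12043449e-04
  7.44986357e+01 -1.26599638e+02] [ 0.50001039 -0.03503389  0.22002213] 3.4917 0.03617390660002462
[313.47219347 238.19250245]
[313.22755356 148.40926635]
```

View pics/s1.png

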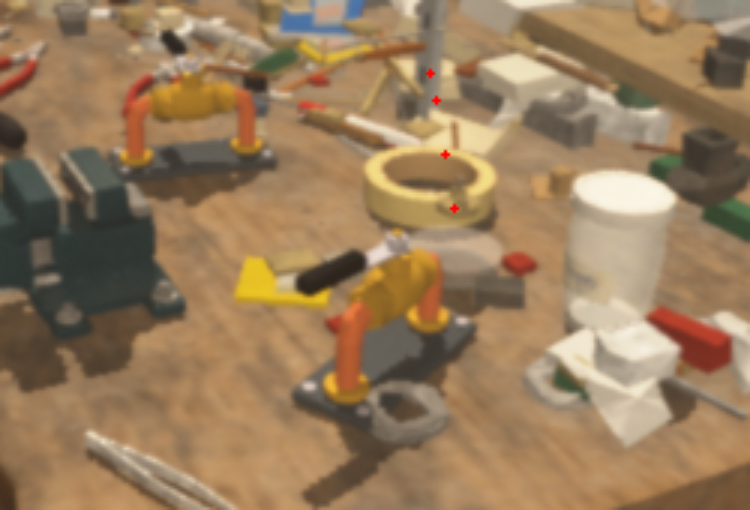

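View pics/w1.png

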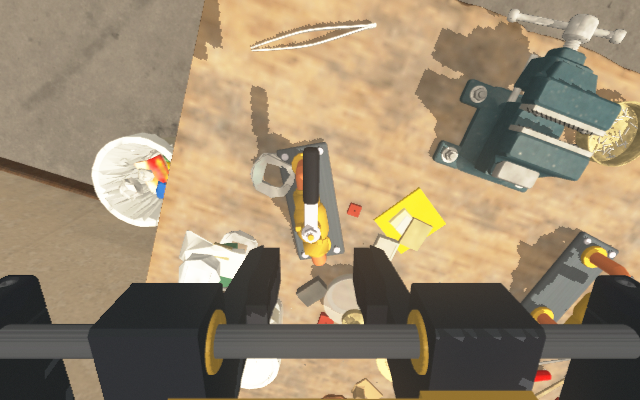

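The wrist view shows the nut at (311,233) and the lever tip at (311,148), within about 3 mm of prediction. The spirit lamp is low, about 50 mm, so the path is clear. I'll straddle the sleeve and follow the arc.

Run:
```python
from h import *
n=np.array([.544,-.0225]); r=.057
def P(L,z): t=np.radians(L); return [n[0]+r*np.cos(t),n[1]+r*np.sin(t),z]
wrap=lambda a:(a+180)%360-180
move_ptp(P(-161,.13),[180,0,-161]); servo_line(P(-161,.079),velocity=.1)
f0=np.array(sense()["wrist_force"]); print("down",f0)
L=-161; end=-240.7
while L>end-24:
    L-= 6 if L>end+2 else 1
    servo_line(P(L,.079),[180,0,wrap(L)],velocity=.06 if L>end+2 else .03)
    s=sense(); f=np.array(s["wrist_force"])-f0; t=np.radians(L)
    ft=f@[-np.sin(t),np.cos(t),0]
    print(round(L,1),"tan",round(ft,1),"|f|",round(np.linalg.norm(f),1),"t",round(s["t"],1))
    if ft>12 or np.linalg.norm(f)>25: break
```

```text
down [ 0.05043834  0.40125922 -0.23592318]
-167 tan 0.8 |f| 1.0 t 4.9
-173 tan 0.4 |f| 0.4 t 5.1
-179 tan -0.3 |f| 0.6 t 5.4
-185 tan 0.8 |f| 1.1 t 5.6
-191 tan 0.9 |f| 1.5 t 5.9
-197 tan -0.0 |f| 0.4 t 6.2
-203 tan 0.9 |f| 1.2 t 6.4
-209 tan 1.1 |f| 1.1 t 6.7
-215 tan 0.1 |f| 0.6 t 6.9
-221 tan 0.7 |f| 1.2 t 7.2
-227 tan -0.3 |f| 0.8 t 7.4
-233 tan 0.6 |f| 1.4 t 7.7
-239 tan 0.5 |f| 0.8 t 8.1
-240 tan 1.7 |f| 2.5 t 8.3
-241 tan 2.5 |f| 2.8 t 8.6
-242 tan 2.0 |f| 2.6 t 8.8
-243 tan 2.0 |f| 2.4 t 9.1
-244 tan 1.0 |f| 1.8 t 9.3
-245 tan 1.4 |f| 2.0 t 9.6
-246 tan 1.6 |f| 2.5 t 9.8
-247 tan 2.6 |f| 3.1 t 10.1
-248 tan 1.0 |f| 2.1 t 10.3
-249 tan 1.2 |f| 2.7 t 10.6
-250 tan 3.3 |f| 4.0 t 10.8
-251 tan 6.8 |f| 8.5 t 11.1
-252 tan 10.4 |f| 13.8 t 11.3
-253 tan 14.7 |f| 18.7 t 11.6
```

The force rose from about -250°, which matches the stop at about -240° plus the finger slack. Now I'll back off, lift and check.

Run:
```python
from h import *
n=np.array([.544,-.0225]); r=.057
def P(L,z): t=np.radians(L); return [n[0]+r*np.cos(t),n[1]+r*np.sin(t),z]
servo_line(P(-241,.079),[180,0,119],velocity=.05)
print(sense()["wrist_force"])
servo_line(P(-241,.25),velocity=.15)
move_ptp([.3,.3,.3],[180,0,119])
w=capture("top")[...,::-1]
cv2.imwrite("pics/c2.png",cv2.resize(w[160:250,190:440],None,fx=3,fy=3,interpolation=cv2.INTER_CUBIC))
print(sense()["t"])
```

```text
[-0.93324705 -0.12369966 -0.82546352]
14.6083
```

View pics/c2.png

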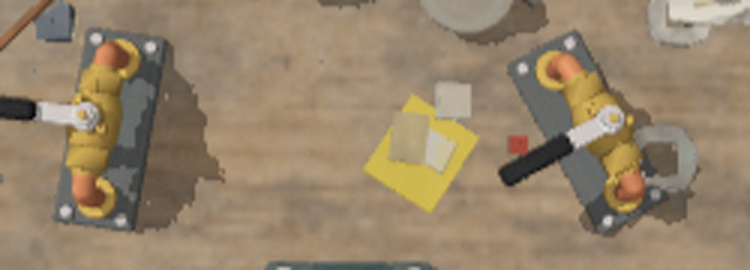

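The crop shows lever_a from its nut at (612,118) to its tip at (508,178). It is square to the pipe, and lever_b is unchanged.

Run:
```python
from h import *
cal=get_calibration("top")
g=lambda x,y,z:ray(cal,190+(x+.5)/3-.5,160+(y+.5)/3-.5,z)
d=g(508,177,.088)-g(612,118,.095); print(np.degrees(np.arctan2(d[1],d[0])))
finish_job()
```

```text
119.83384754470535
the job is handed in; nothing more can be done
```

The open cock was the one on the robot's right. I turned its lever clockwise to the stop, let go of it and handed the job in at about 15 s.

- **How it was turned:** I straddled the lever with the fingers part open and followed its arc. The tangential force stayed within about 3 N, then climbed to 15 N at the stop. I backed off until the fingers were clear, lifted away and parked the arm.
- **Last checks:** In the final top picture the lever points at 119.8°. The expected shut direction, from the pipe's measured direction, is 119.3°, so it lies square across the pipe. By eye, the other cock's lever is unchanged and still shut.
- **Failures or disagreements:** None. In the wrist picture the nut and lever tip were within about 3 mm of the first estimate.

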